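# Clip the battery cover into a hand-held controller

### The job

The hand-held controller lies face down in its nest and its battery cover has been left lying in the bay, pulled back, with its tail propped up on the two sprung tabs. Push the cover forward until its two front lugs are home under the lip of the housing, then press its tail down until both tabs snap in behind the ledge and the cover lies flush. Leave the brush, the driver and the pen beside it where they lie.

Things in the scene. Friction and masses are not known exactly. Their poses are not given: they have to be found in the camera images.
- controller: Grey hand-held controller, face down in an aluminium nest plate (236 x 132 x 12 mm) fixed to the bench. Housing 199 x 95 mm with its black bumpers. Origin: middle of the plate's underside, on the bench; z up, x toward the end with the steel connector (the way the cover is pushed), y left. Open battery bay 102 (x) x 64 mm, centred. Nothing of housing or nest rises above its flat deck at z = 54 mm.
- seat (a point): Where the cover's origin lies when fully seated: 50 mm above the controller's origin, same axes. The bay's side ledges are at its height, the deck 4 mm above it. Bay ends at x = -51 and +51 mm; plain rear deck from x = -51 to -95 mm; catch ledge for the tabs at the bay's rear end, slots for the lugs under the lip at its front end.
- cover: Loose grey battery cover, plate 100 (x) x 60 (y) x 4 mm, about 60 g. Origin: middle of the plate's underside; x toward its two lugs (8 mm long, under the front edge), z out of its outer face. Starts in the bay 10 to 17 mm too far back (-x of the seat), front edge down on the side ledges, tail up. Slides easily along x, guided by ribs with 1 mm play, and stops within 1 mm of its seat.
- cover_tail (a point): Middle of the cover's upper tail edge (x = -50, z = +4 mm in its frame): push here, forward. At the start it is about 19 mm above the deck, as the tabs stand on the rear deck. With the lugs home the tabs drop on the catch ledge, and it stands 11 to 15 mm above the deck; seated, it is level with the deck.
- thumb_pad (a point): Ribbed thumb pad on the cover's outer face, 10 mm ahead of the tail edge (x = -40, z = +4 mm in the cover's frame), between the two tabs: press here, straight down. It takes roughly 10 N (up to 15) until the tabs snap past the ledge; then the cover rests hard on its ledges, level with the deck.
- tab_left (a joint): Bend of the sprung tab under the cover's tail on its left (16 mm to +y, hanging 14 mm below the plate), rad: 0 straight (also when caught behind the ledge), up to about 0.3 while forced past the ledge.
- tab_right (a joint): The same for the sprung tab on the right (16 mm to -y).
- esd_brush: Black brush, 157 mm long, 10 mm high, lying along the controller's right (-y) side; to be left alone. Origin: middle of its underside.
- blue_driver: Thin screwdriver with a blue handle, 128 mm long, lying beyond the brush; to be left alone. Origin: middle of its underside.
- red_pen: Red pen, 145 mm long, 9 mm high, lying ahead and to the right of the controller's connector end; to be left alone. Origin: middle of its underside.
Not all that is in view belongs to the job. Leave any blue or green look-alike of the cover alone.

How it is judged:
By the outcome, as a careful person would: the job done as asked, in the order asked, and still so for the second after the job is handed in, with the robot touching nothing.
It also fails if it takes over 38 s, if anything falls off the work surface, if the arm or the gripper's body presses on something with over 40 N, if the wrist force passes 120 N, or if a joint passes its speed limit or range.

### The arm

A 6-joint arm with a two-finger parallel gripper is mounted at the origin on a cart in front of the work surface, level with it; the furniture and walls round the work are solid. World frame = base frame: x ahead of the robot, y to its left, z up, the work surface at z = 0. Lengths are in m, angles in rad, forces in N, time in s.
With the tool pointing down it reaches from about 0.3 to 0.85 m from the base axis. Payload 5.4 kg.
Tool frame: the origin (TCP) lies at the very end of the fingers, on their centre line; the grasp point (between the pads) lies 19 mm behind it; z points along the fingers, x is the direction in which the jaws open and shut, and the axes are right-handed (so a half turn about z gives the same grasp; the last joint's range is limited). The gripper opens to 85 mm and grips with 20 to 120 N. Pads are 22 mm wide; open, the fingers measure 114 mm over their backs; the gripper's body (76 mm by 85 mm) begins 54 mm behind the grasp point. The pads swing forward as they close: fully open they stand 13 mm farther back than shut.
Start: joints at [-1.421, 0.158, 1.597, -0, 1.386, -0.21], TCP at [0.202, -0.538, 0.191] pointing down, gripper open.
Joint ranges: [-2.91, 2.91], [-0.94, 2.29], [0.18, 2.7], [-1.29, 4.43], [0.17, 2.64], [-3, 3]. Speed limits (rad/s): [2.57, 2.57, 3.14, 3.14, 3.14, 3.14].

### API

Orientations are given as a unit quaternion [x, y, z, w].
In Python, from cell import * gives the robot as it stands.
- The arm moves only by the tool arm_command, never from a script. Its argument "rows" is a list that holds one entry, the list of rows, each a list of 5 numbers: the gripper's target within -1 to 1 (fully open at 1, half-way at 0, shut at -1), then the shift along the world's x, y, z in mm, then the turn about the world's z in rad. In form: [[[gripper, tx, ty, tz, spin], ...]]. A call has 1 to 20 rows; each row is the pose to reach, as a shift and turn from the pose commanded when the call began; what a row does not reach only later rows make up. A row lasts 1/10 s, in which the tool goes at most 50 mm and 8.59 degrees, less where a joint would pass 70% of its speed; a pose out of reach is approached as far as the arm can. A call with a gripper value outside its range is refused whole. The fingers move at their own pace and stop on an object; "force" is the grip in N (left out, the last holds). Time passes only in rows, so rows that repeat a pose let the fingers close. It gives the time, the measured TCP pose, the force and the opening at its end, in the units of the state.
- sense(): the state, without advancing time (a new reading comes with each control period).
- grab_frame(name): name is "scene" or "side" or "wrist"; returns a dict with "img" (384x512x3 uint8, red, green, blue), "camera_matrix" (3x3 intrinsics, pixels), "k1" (the pictures are not rectified: a ray, as slopes to the right and down, at radius r is drawn at 1 + k1 r^2 times it, then the intrinsics apply), "rvec" (rotation vector, rad) and "tvec" (3), from world to camera coordinates, as OpenCV has them. Camera axes: x right, y down, z forward; pixel columns grow to the right and rows downward; lengths in m; the calibration is good to about 2 mm. A picture is of the moment at which its call begins. There is no depth.
- finish_job(): hands the job in, once; it reports no verdict.
The state is a dict: "time": time; "joint_pos": joint angles; "dq": joint speeds; "effort": joint torques, N m; "eef_pos": TCP position; "tcp_rot": TCP orientation; "wrist_force": force on the tool from outside, world axes, zero at the start; "ft_torque": the same for the moment, N m; "width": finger opening in m.
Only numpy, scipy, OpenCV 4.12 (cv2) and the standard library are available. Lean on these libraries where they do the work, as an engineer would, in place of code of your own. Each camera call takes 0.05 s, during which the arm holds its last target.

## Working session

There is one attempt and no reset: what is moved stays moved. The work goes in short steps, Python scripts to look and compute and a tool call to move; the robot and the scene stay as the last step left them, time stands still between calls to the robot, and variables do not carry over. Pictures are saved under pics/ and viewed, and the job is handed in when it is done.

Besides the shell and the picture viewer there is one more tool, called after "Request:" as name(argument=value, ...), one argument or row to a line, values as JSON. arm_command: Moves the arm, as the interface text tells. Its arguments: {"type":"object","properties":{"rows":{"type":"array","items":{"type":"array","items":{"type":"array","items":{"type":"number"}}}},"force":{"type":"number"}},"required":["rows"]}

```bash
mkdir -p pics; python3 - <<'E'
from cell import *
import cv2,pickle
s=sense();print(s)
for n in("scene","side","wrist"):
    f=grab_frame(n);pickle.dump(f,open(f"pics/{n}0.pkl","wb"));cv2.imwrite(f"pics/{n}0.png",f["img"][:,:,::-1])
    print(n,f["camera_matrix"],f["k1"],f["rvec"],f["tvec"])
E
```

```text
{'time': 0.0, 'joint_pos': array([-1.42111607e+00,  1.59088798e-01,  1.59825902e+00,  7.26556973e-06,
        1.38618143e+00, -2.10134601e-01]), 'dq': array([-0.00165065,  0.0008247 , -0.00082483, -0.0002645 , -0.0013421 ,
        0.00084712]), 'effort': array([-1.57855051e-03, -3.96004879e+01, -3.31422186e+01, -3.10017485e-04,
        8.60146014e-03, -2.59134470e-05]), 'eef_pos': array([ 0.20231788, -0.53750131,  0.19048122]), 'tcp_rot': array([ 8.22222121e-01, -5.69165922e-01, -6.61083566e-04, -7.07516709e-04]), 'wrist_force': array([-0.52639814,  0.2659713 ,  0.15036213]), 'ft_torque': array([-0.04618352, -0.0322869 ,  0.00417446]), 'width': 0.08547332145940778}
scene [[428.57856831   0.         255.60585689]
 [  0.         428.57856831 185.57982658]
 [  0.           0.           1.        ]] -0.014545305769687598 [ 1.11202388 -2.39082962  1.0133718 ] [0.53567393 0.27941987 0.75127751]
side [[347.82833163   0.         264.3397715 ]
 [  0.         347.82833163 195.82219663]
 [  0.           0.           1.        ]] -0.04907136634946473 [-0.04251331  2.70455784 -1.58334246] [ 0.59614146 -0.02031131  1.07766572]
wrist [[315.93572845   0.         259.31853488]
 [  0.         315.93572845 191.07080114]
 [  0.           0.           1.        ]] -0.03262190746969666 [-2.39875346  1.66047157  0.22253945] [-0.57300501 -0.0349705   0.3790927 ]
```

View pics/scene0.png

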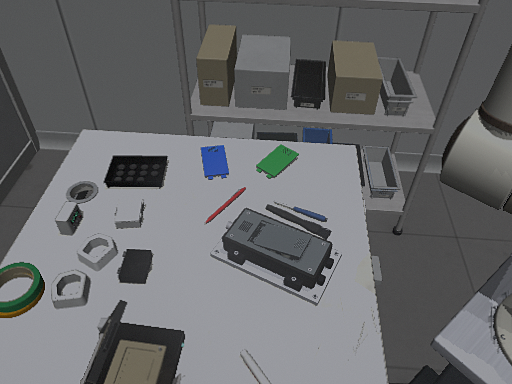

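View pics/side0.png

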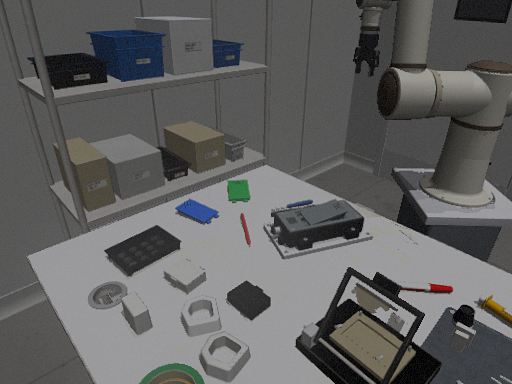

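View pics/wrist0.png

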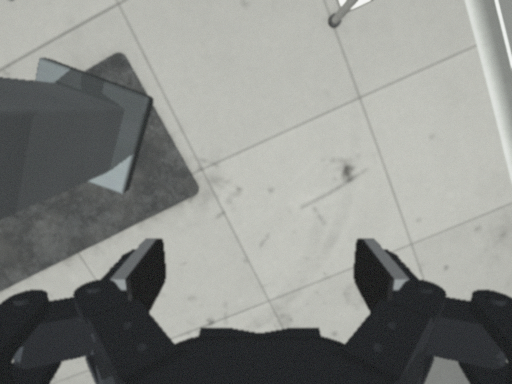

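The scene view shows the controller at about (278,250) and the side view at about (318,225). The brush, driver and pen lie beside it. I'll zoom in on it.

```bash
cat > h.py <<'E'
import cv2,pickle,numpy as np
def load(n): return pickle.load(open(f"pics/{n}.pkl","rb"))
def ray(f,u,v):
    K=f["camera_matrix"];k=f["k1"]
    p=cv2.undistortPoints(np.array([[[u,v]]],float),K,np.array([k,0,0,0.]))[0,0]
    R=cv2.Rodrigues(np.array(f["rvec"],float))[0];t=np.array(f["tvec"],float)
    return -R.T@t, R.T@np.array([p[0],p[1],1])
def atz(f,u,v,z):
    c,d=ray(f,u,v);return c+d*(z-c[2])/d[2]
def tri(*obs):
    A=np.zeros((3,3));b=np.zeros(3)
    for f,u,v in obs:
        c,d=ray(f,u,v);d=d/np.linalg.norm(d);P=np.eye(3)-np.outer(d,d);A+=P;b+=P@c
    x=np.linalg.solve(A,b)
    return x
def proj(f,P):
    return cv2.projectPoints(np.array(P,float).reshape(-1,1,3),np.array(f["rvec"],float),np.array(f["tvec"],float),f["camera_matrix"],np.array([f["k1"],0,0,0.]))[0][:,0]
def crop(n,u0,v0,w,h,s,out):
    f=load(n);im=f["img"][v0:v0+h,u0:u0+w,::-1]
    im=cv2.resize(im,None,fx=s,fy=s,interpolation=cv2.INTER_CUBIC)
    for i in range(0,w,10): cv2.putText(im,str(u0+i) if i%20==0 else "|",(i*s,10),0,.35,(0,0,255),1)
    for i in range(0,h,10): cv2.putText(im,str(v0+i) ,(0,i*s+4),0,.35,(0,0,255),1)
    cv2.imwrite(f"pics/{out}.png",im)
E
python3 -c "
from h import *
crop('scene0',205,200,145,100,5,'s0c'); crop('side0',255,190,125,65,6,'d0c')"
```

```text
(no output)
```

View pics/s0c.png

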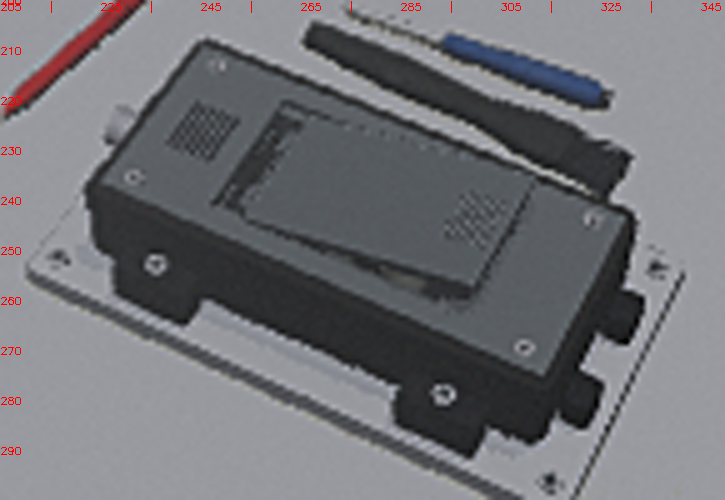

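View pics/d0c.png

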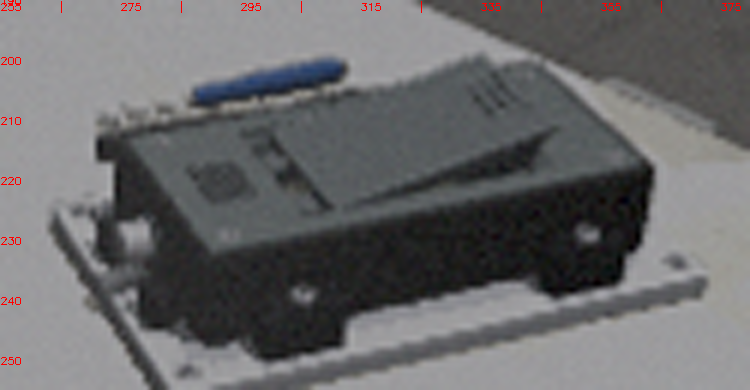

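```bash
python3 - <<'E'
from h import *
S=load('scene0');D=load('side0')
s=lambda x,y:(205+x/5,200+y/5); d=lambda x,y:(255+x/6,190+y/6)
print("deck scene");
P=[atz(S,*s(*p),.054) for p in[(205,42),(92,187),(545,375),(632,213)]];print(np.round(P,4),np.mean(P,0))
Q=[atz(D,*d(*p),.054) for p in[(110,138),(212,252),(652,165),(537,65)]];print("side");print(np.round(Q,4),np.mean(Q,0))
for X in(P,Q):
  X=np.array(X); a=(X[0]+X[1]-X[2]-X[3]);print("yaw",np.arctan2(a[1],a[0]),np.linalg.norm(a)/2, np.linalg.norm(X[0]-X[1]),np.linalg.norm(X[2]-X[3]))
print("tri deck",[np.round(tri((S,*s(*a)),(D,*d(*b))),4) for a,b in [((205,42),(110,138)),((92,187),(212,252)),((545,375),(652,165)),((632,213),(537,65)),((135,177),(232,236))]])
# cover tail corners
print("plate",[np.round(atz(S,*s(*p),.012),4) for p in [(28,268),(685,272)]])
# tail +y corner and front +y corner, tail -y
print("tail L",tri((S,*s(468,292)),(D,*d(557,128))),"tail R",tri((S,*s(533,180)),(D,*d(483,57))),"front L",tri((S,*s(245,220)),(D,*d(335,208))))
E
```

```text
deck scene
[[0.5656 0.2495 0.054 ]
 [0.5342 0.3331 0.054 ]
 [0.358  0.259  0.054 ]
 [0.3884 0.1788 0.054 ]] [0.46156313 0.25509121 0.054     ]
side
[[0.5709 0.2536 0.054 ]
 [0.5336 0.3305 0.054 ]
 [0.3557 0.2629 0.054 ]
 [0.3875 0.1856 0.054 ]] [0.46192866 0.25816274 0.054     ]
yaw 0.388952566663945 0.1909301204274467 0.08927642513418124 0.0858294694880063
yaw 0.35918782730987814 0.19289859609975804 0.08546646565245748 0.08366866238427391
tri deck [array([0.5703, 0.2457, 0.0484]), array([0.5335, 0.3335, 0.0557]), array([0.3564, 0.2608, 0.0543]), array([0.3874, 0.1794, 0.0523]), array([0.5262, 0.3178, 0.0538])]
plate [array([0.5455, 0.3592, 0.012 ]), array([0.3727, 0.1558, 0.012 ])]
tail L [0.39565698 0.26343488 0.06996675] tail R [0.41648814 0.20776566 0.07019116] front L [0.48464881 0.29592818 0.05154465]
```

```bash
python3 - <<'E'
from h import *
f=load('wrist0');R=cv2.Rodrigues(np.array(f["rvec"]))[0];c=-R.T@f["tvec"]
p=c-np.array([.2023,-.5375,.1905]);print(c,p,R.T)
a=-1.211;u=np.array([np.cos(a),np.sin(a)]);v=np.array([-np.sin(a),np.cos(a)]);print("along tool x",p[:2]@u,"perp(left)",p[:2]@v)
E
```

```text
[ 0.26281841 -0.51407161  0.37406659] [0.06051841 0.02342839 0.18356659] [[ 0.35188479 -0.90347993 -0.24474704]
 [-0.93604161 -0.34014242 -0.0901623 ]
 [-0.00178902  0.26082015 -0.96538575]]
along tool x -0.0006206906544787792 perp(left) 0.06489208351403244
```

Request:
arm_command(
  rows=[
    [[-1, 130, 376, 30, 0.8], [-1, 130, 376, 30, 0.8], [-1, 130, 376, 30, 0.8], [-1, 130, 376, 30, 0.8], [-1, 130, 376, 30, 0.8], [-1, 130, 376, 30, 0.8], [-1, 130, 376, 30, 0.8], [-1, 130, 376, 30, 0.8], [-1, 261, 753, 20, 1.576], [-1, 261, 753, 20, 1.576], [-1, 261, 753, 20, 1.576], [-1, 261, 753, 20, 1.576], [-1, 261, 753, 20, 1.576], [-1, 261, 753, 20, 1.576], [-1, 261, 753, 20, 1.576], [-1, 261, 753, 20, 1.576], [-1, 261, 753, 20, 1.576], [-1, 261, 753, 20, 1.576], [-1, 261, 753, 20, 1.576], [-1, 261, 753, 20, 1.576]],
  ],
)

```text
time: 2.15
eef_pos: [0.4634, 0.2137, 0.2118]
tcp_rot: [0.984, 0.181, 0.0, 0.0]
wrist_force: [0.1, -0.4, 0.1]
width: -0.0004
```

```bash
python3 - <<'E'
from cell import *
import cv2,pickle
s=sense();print(s['time'],s['eef_pos'],s['tcp_rot'],s['wrist_force'],s['width'],s['joint_pos'])
n='wrist';f=grab_frame(n);pickle.dump(f,open(f"pics/{n}1.pkl","wb"));cv2.imwrite(f"pics/{n}1.png",cv2.resize(f["img"][:,:,::-1],(768,576)))
E
```

```text
2.15 [0.46341468 0.21365046 0.21175787] [9.83563708e-01 1.80561309e-01 1.96690463e-04 8.55676508e-05] [ 0.07328265 -0.39967066  0.13634027] -0.0003924851034027936 [ 1.94935311e-01 -2.53400629e-02  1.74985602e+00 -1.78498036e-04
  1.41668564e+00 -1.68151553e-01]
```

View pics/wrist1.png

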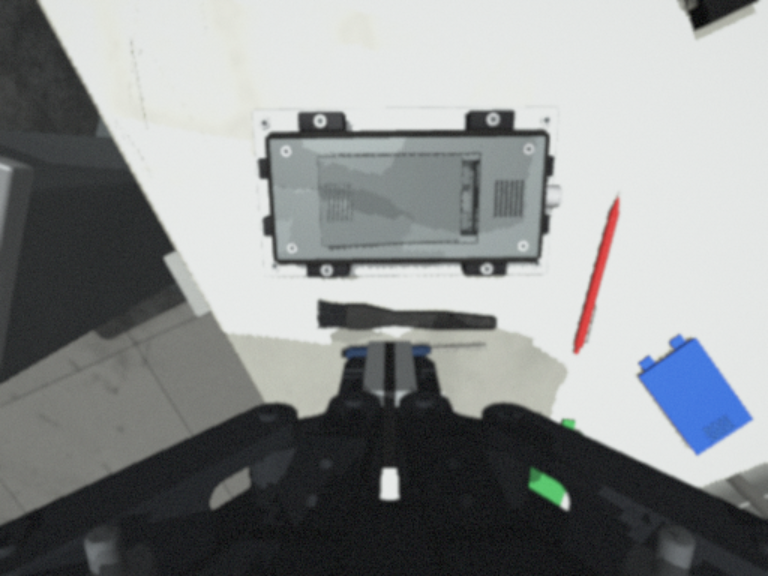

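The wrist view shows the controller nearly square in the picture. The deck screws are at (286,151), (529,149), (524,246) and (292,248). The cover tail edge runs from about (319,156) to (323,249), and the open bay front shows at x≈470.

```bash
python3 - <<'E'
from h import *
W=load('wrist1')
g=lambda p,z:atz(W,p[0]/1.5,p[1]/1.5,z)
def fit(P):
    P=np.array(P);a=P[1]+P[2]-P[0]-P[3];c=P.mean(0);print(np.round(P*1000,1).tolist(),c,"yaw",np.arctan2(a[1],a[0]))
fit([g(p,.054) for p in[(286,151),(529,149),(524,246),(292,248)]])
fit([g(p,.054) for p in[(268,131),(548,131),(543,263),(276,264)]])
fit([g(p,.012) for p in[(253,108),(559,106),(548,277),(264,279)]])
print(np.round([g(p,.070) for p in[(319,156),(323,249)]],4))
im=W["img"][80:190,160:380,::-1];cv2.imwrite("pics/w1c.png",cv2.resize(im,None,fx=3.6,fy=3.6,interpolation=cv2.INTER_CUBIC))
E
```

```text
[[369.8, 255.5, 54.0], [527.1, 316.9, 54.0], [552.7, 253.5, 54.0], [394.7, 191.8, 54.0]] [0.46106953 0.2544378  0.054     ] yaw 0.3718222005605168
[[354.0, 263.9, 54.0], [534.4, 332.5, 54.0], [571.2, 247.0, 54.0], [387.3, 176.2, 54.0]] [0.46173118 0.25490445 0.054     ] yaw 0.36543018221058593
[[327.7, 274.5, 12.0], [546.2, 359.2, 12.0], [596.6, 234.1, 12.0], [375.3, 148.2, 12.0]] [0.46145459 0.25399977 0.012     ] yaw 0.3701844604361398
[[0.3945 0.2612 0.07  ]
 [0.4172 0.2028 0.07  ]]
```

View pics/w1c.png

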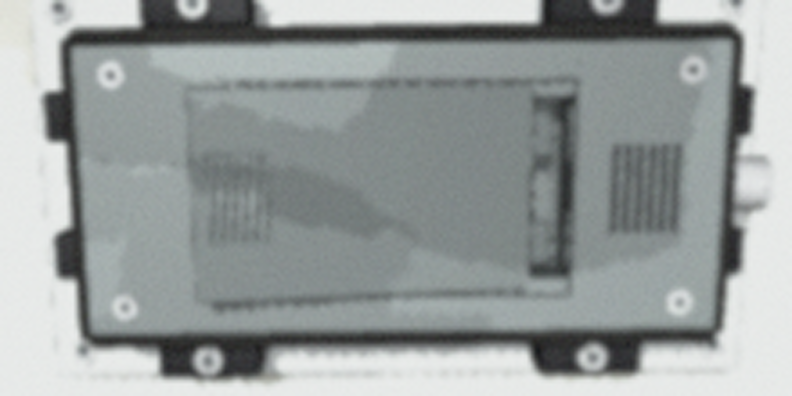

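Request:
arm_command(
  rows=[
    [[-1, -81, 9, 0, 0.005], [-1, -81, 9, 0, 0.005], [-1, -81, 9, -50, 0.005], [-1, -81, 9, -90, 0.005], [-1, -81, 9, -110, 0.005], [-1, -81, 9, -120, 0.005], [-1, -81, 9, -120, 0.005]],
  ],
)

```text
time: 2.9
eef_pos: [0.3818, 0.2231, 0.0908]
tcp_rot: [0.983, 0.183, -0.001, 0.0]
wrist_force: [0.7, 0.5, 0.5]
width: -0.0
```

```bash
cat > look.py <<'E'
from cell import *
import cv2,pickle,sys
from h import *
k=sys.argv[1]
s=sense();print(s['time'],s['eef_pos'],s['tcp_rot'],s['wrist_force'])
c=np.array([.4612,.2548]);ex=np.array([np.cos(.368),np.sin(.368)]);ey=np.array([-ex[1],ex[0]])
d=s['eef_pos'][:2]-c;print("ctrl frame",d@ex,d@ey)
for n in("side","scene","wrist")[:int(sys.argv[2])]:
    f=grab_frame(n);pickle.dump(f,open(f"pics/{n}{k}.pkl","wb"))
    if n=="wrist": cv2.imwrite(f"pics/wrist{k}.png",cv2.resize(f["img"][:,:,::-1],(768,576)))
crop('side'+k,255,170,125,85,6,'d'+k+'c')
if int(sys.argv[2])>1: crop('scene'+k,205,180,145,110,5,'s'+k+'c')
E
python3 look.py 2 3
```

```text
2.9 [0.38182641 0.22310186 0.09081462] [ 9.83042825e-01  1.83374032e-01 -8.73267921e-04  8.33908170e-05] [0.67023776 0.46958148 0.50826382]
ctrl frame -0.08546283790152549 -0.0010212528893544588
```

View pics/d2c.png

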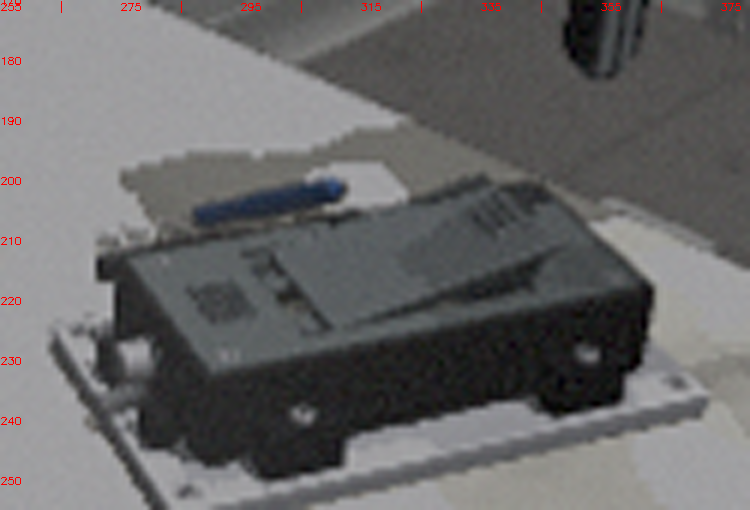

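View pics/wrist2.png

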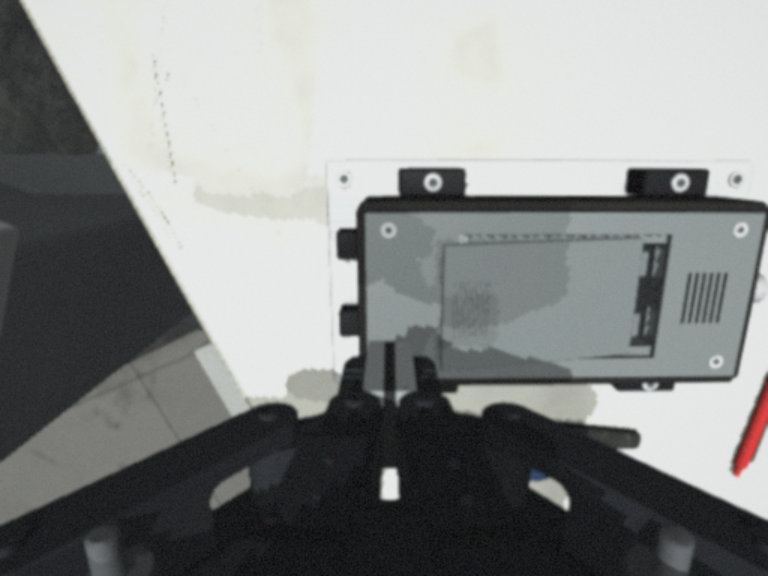

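View pics/s2c.png

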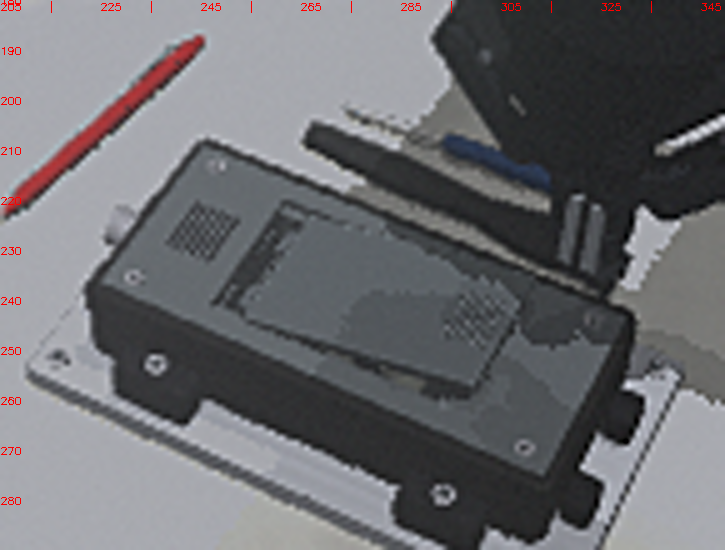

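```bash
python3 - <<'E'
from h import *
for n in('scene2','side2','wrist2'): print(n,proj(load(n),[[.3818,.2231,.0908]]))
W=load('wrist2')
g=lambda p,z:atz(W,p[0]/1.5,p[1]/1.5,z)
P=np.array([g(p,.054) for p in[(388,230),(740,230),(716,361)]])
print(P, (P[0]+P[2])/2, np.arctan2(*(P[1]-P[0])[1::-1]))
T=np.array([g(p,.070) for p in[(443,243),(442,369)]]);print(T)
print(tri((load('wrist1'),319/1.5,156/1.5),(W,443/1.5,243/1.5)),tri((load('wrist1'),323/1.5,249/1.5),(W,442/1.5,368/1.5)))
E
```

```text
scene2 [[320.45289774 244.63990684]]
side2 [[351.66378689 195.54436615]]
wrist2 [[257.68053508 217.06204683]]
[[0.36993681 0.25543208 0.054     ]
 [0.52731901 0.3168216  0.054     ]
 [0.55233854 0.2536375  0.054     ]] [0.46113768 0.25453479 0.054     ] 0.3719138118745573
[[0.39376702 0.26098497 0.07      ]
 [0.41676836 0.20521574 0.07      ]]
[0.39419487 0.26088701 0.06772782] [0.41743172 0.20284021 0.06550949]
```

```bash
python3 look.py 3 2; python3 - <<'E'
from cell import *
s=sense();print(s['time'],s['eef_pos'],s['dq'])
from h import *
for n in('scene3','side3'): print(n,proj(load(n),[s['eef_pos']]))
E
```

```text
3.05 [0.38391708 0.22394556 0.09318662] [ 9.82983183e-01  1.83688886e-01  1.56384160e-03 -9.89616324e-05] [ 0.23151786  0.66447757 -0.29817842]
ctrl frame -0.08320861543373595 -0.0009861582269339146
3.15 [0.38377236 0.22407951 0.09306373] [ 3.33055771e-03  2.34363798e-03  8.22430058e-03 -9.06791482e-04
  2.66798901e-06  8.01528045e-04]
scene3 [[319.44899282 243.49592037]]
side3 [[351.06656416 194.90447256]]
```

View pics/d3c.png

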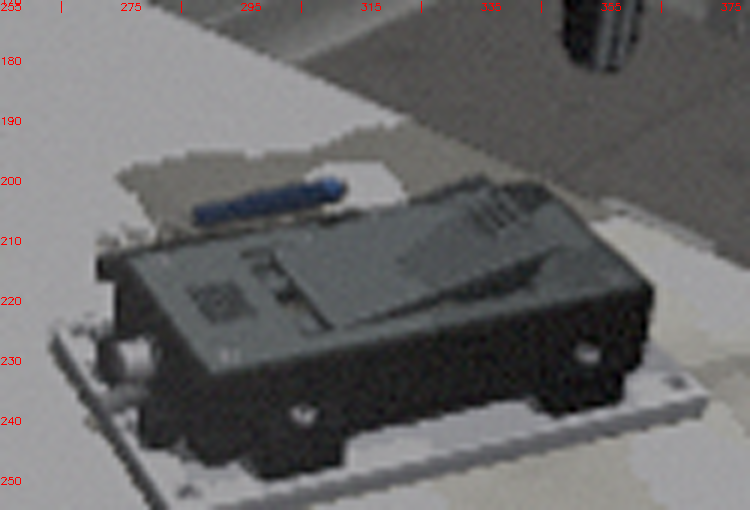

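View pics/s3c.png

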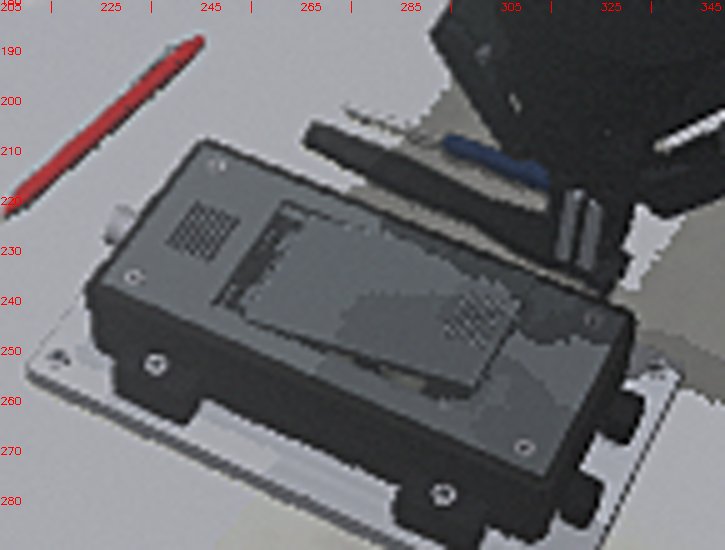

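```bash
python3 - <<'E'
from h import *
print(tri((load('scene3'),322.4,234.5),(load('side3'),354.5,182)))
print(tri((load('scene3'),322.4,234.5),(load('side3'),354.5,182),(load('wrist2'),390/1.5,342/1.5)))
for z in (.07,.08,.09,.1,.11,.12,.13): print(z,proj(load('wrist2'),[[.3818,.2231,z]])*1.5,proj(load('scene3'),[[.3838,.224,z]]),proj(load('side3'),[[.3838,.224,z]]))
E
```

```text
[0.37985458 0.22656251 0.12781055]
[0.37992784 0.22919842 0.12902958]
0.07 [[386.69772399 310.14322718]] [[318.03863172 251.08155852]] [[349.71584872 203.09444981]]
0.08 [[386.61692625 317.19746106]] [[318.65130498 247.81706178]] [[350.29001032 199.56313908]]
0.09 [[386.52826906 324.94080871]] [[319.27474274 244.49449196]] [[350.86990437 195.99089441]]
0.1 [[386.4305525 333.4789599]] [[319.9092277  241.11230416]] [[351.45559567 192.37711689]]
0.11 [[386.32232062 342.94026671]] [[320.55505244 237.66889889]] [[352.04714923 188.72119911]]
0.12 [[386.20178981 353.48212403]] [[321.21251981 234.16261964]] [[352.64463023 185.02252522]]
0.13 [[386.06675173 365.29961858]] [[321.88194341 230.59175036]] [[353.24810398 181.28047088]]
```

```bash
python3 - <<'E'
from h import *
o=[]
for n,u,v,w,h in(('scene3',285,190,60,70),('side3',325,160,60,70),('wrist2',215,195,90,105)):
    im=load(n)['img'][v:v+h,u:u+w,::-1].astype(float)/255
    im=(np.clip(im*1.3,0,1)**.45*255).astype(np.uint8)
    im=cv2.resize(im,(260,int(260*h/w)),interpolation=cv2.INTER_CUBIC);o.append(im[:300])
cv2.imwrite('pics/z3.png',np.hstack(o))
E
```

```text
(no output)
```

View pics/z3.png

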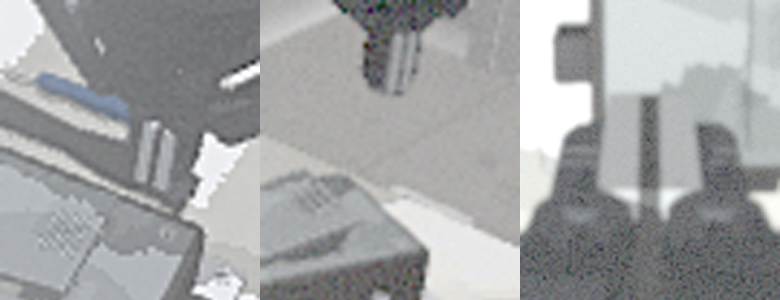

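The fingertip appears 2–3 cm higher in the pictures than the reported TCP. I'll descend to the height that is safe under either reading and look again.

Request:
arm_command(
  rows=[
    [[-1, 0, 0, -15, 0], [-1, 0, 0, -28, 0], [-1, 0, 0, -28, 0], [-1, 0, 0, -28, 0]],
  ],
)

```text
time: 3.55
eef_pos: [0.3829, 0.224, 0.0643]
tcp_rot: [0.983, 0.184, 0.0, -0.0]
wrist_force: [0.2, 0.3, 0.6]
width: 0.0001
```

```bash
python3 look.py 4 3;python3 - <<'E'
from h import *
o=[]
for n,u,v,w,h in(('scene4',285,190,60,70),('side4',325,160,60,70),('wrist4',215,195,90,105)):
    im=load(n)['img'][v:v+h,u:u+w,::-1].astype(float)/255
    im=(np.clip(im*1.3,0,1)**.45*255).astype(np.uint8)
    im=cv2.resize(im,(260,int(260*h/w)),interpolation=cv2.INTER_CUBIC);o.append(im[:300])
cv2.imwrite('pics/z4.png',np.hstack(o))
E
```

```text
3.55 [0.3829212  0.2239705  0.06425323] [ 9.82939014e-01  1.83931235e-01  4.39118123e-04 -4.74771281e-05] [0.16911959 0.34980318 0.63719599]
ctrl frame -0.0841288448575447 -0.0006046192777332488
```

View pics/z4.png

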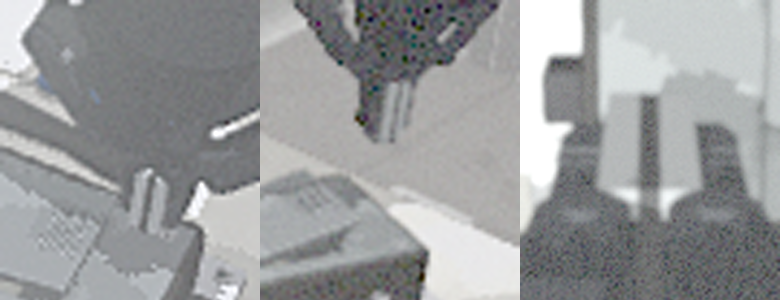

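View pics/wrist4.png

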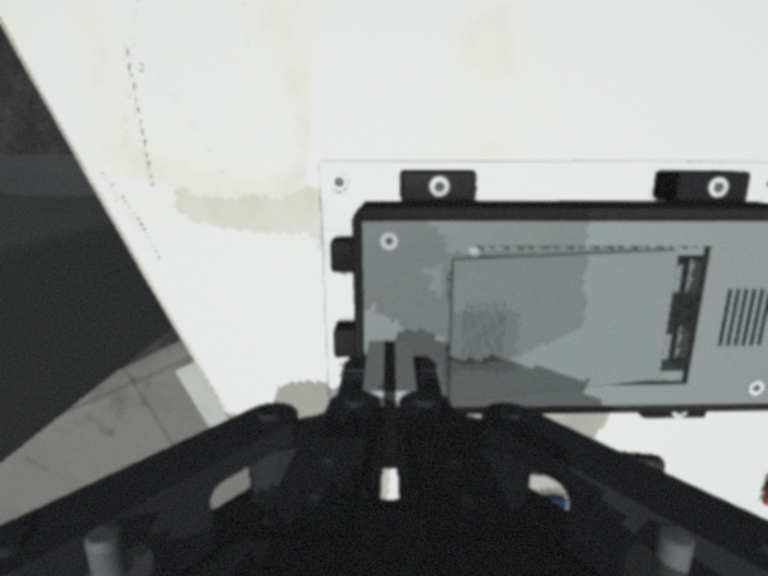

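View pics/d4c.png

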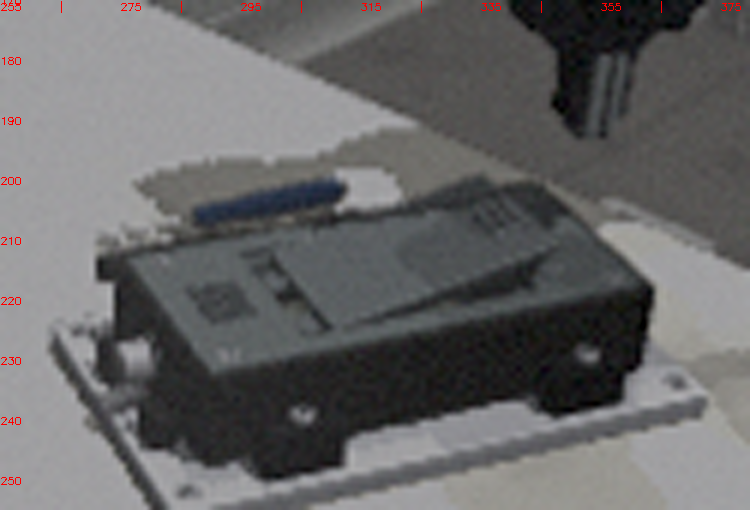

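```bash
python3 - <<'E'
from h import *
x=tri((load('scene4'),319.6,243.1),(load('side4'),353.5,192.8));print(x)
for n in('scene4','side4'): print(proj(load(n),[x]),proj(load(n),[[.3829,.224,.0643]]))
W=load('wrist4')
for dy in(-11,0,11):
  for z in(.064,.085,.1): print(dy,z,proj(W,[[.3829-.00036*dy,.224+.00093*dy,z]])*1.5)
print(tri((load('scene4'),319.6,243.1),(load('side4'),353.5,192.8),(W,260,228)))
E
```

```text
[0.3801425  0.2289576  0.10172458]
[[319.60060857 243.12976218]] [[318.04032129 253.2137376 ]]
[[353.48622305 192.78215523]] [[349.75504563 205.09895962]]
-11 0.064 [[390.13131233 351.38754017]]
-11 0.085 [[390.30405298 373.30354115]]
-11 0.1 [[390.45342649 392.26419621]]
0 0.064 [[390.16220706 326.63014433]]
0 0.085 [[390.34163717 346.06301329]]
0 0.1 [[390.49737842 362.9382015 ]]
11 0.064 [[390.1938162  301.11549327]]
11 0.085 [[390.38019457 317.87799717]]
11 0.1 [[390.54257809 332.48877995]]
[0.37994441 0.23068377 0.10253439]
```

Request:
arm_command(
  rows=[
    [[-1, 0, 0, -4, 0], [-1, 0, 0, -7, 0], [-1, 0, 0, -8, 0], [-1, 0, 0, -8, 0]],
  ],
)

```text
time: 4.1
eef_pos: [0.3821, 0.2238, 0.0552]
tcp_rot: [0.983, 0.184, -0.0, 0.0]
wrist_force: [-0.1, 0.5, 1.1]
width: 0.0001
```

Request:
arm_command(
  rows=[
    [[-1, 0, 0, -1.5, 0], [-1, 0, 0, -3, 0], [-1, 0, 0, -3, 0]],
  ],
)

```text
time: 4.4
eef_pos: [0.3822, 0.2238, 0.0522]
tcp_rot: [0.983, 0.184, -0.0, 0.0]
wrist_force: [-0.2, -0.1, 0.9]
width: 0.0003
```

Request:
arm_command(
  rows=[
    [[-1, 0, 0, -1.5, 0], [-1, 0, 0, -3, 0], [-1, 0, 0, -3, 0]],
  ],
)

```text
time: 4.7
eef_pos: [0.3822, 0.2238, 0.0492]
tcp_rot: [0.983, 0.184, -0.0, 0.0]
wrist_force: [-0.1, 0.5, 0.6]
width: 0.0002
```

No contact at a reported 49 mm, which is below the deck, so the pictures are right and the fingers end about 35 mm short of the reported TCP. I'll keep going down, watching the force.

Request:
arm_command(
  rows=[
    [[-1, 0, 0, -5, 0], [-1, 0, 0, -10, 0], [-1, 0, 0, -15, 0], [-1, 0, 0, -15, 0], [-1, 0, 0, -15, 0]],
  ],
)

```text
time: 5.2
eef_pos: [0.3822, 0.2238, 0.0342]
tcp_rot: [0.983, 0.184, -0.0, 0.0]
wrist_force: [-0.6, 0.5, 1.0]
width: 0.0
```

```bash
python3 look.py 5 3
```

```text
5.2 [0.38221888 0.22375254 0.03423485] [ 9.82937841e-01  1.83937782e-01 -3.02925867e-04  3.37525471e-05] [-0.6122867   0.52428758  1.02901183]
ctrl frame -0.08486256057939494 -0.0005553297321805807
```

View pics/d5c.png

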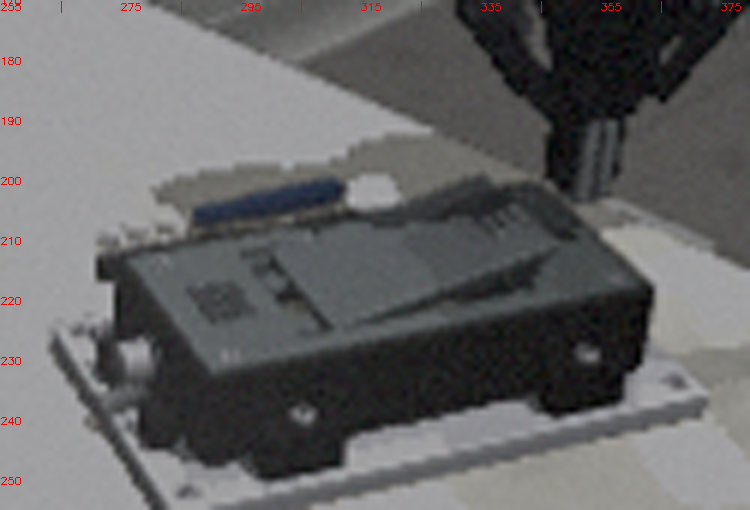

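View pics/s5c.png

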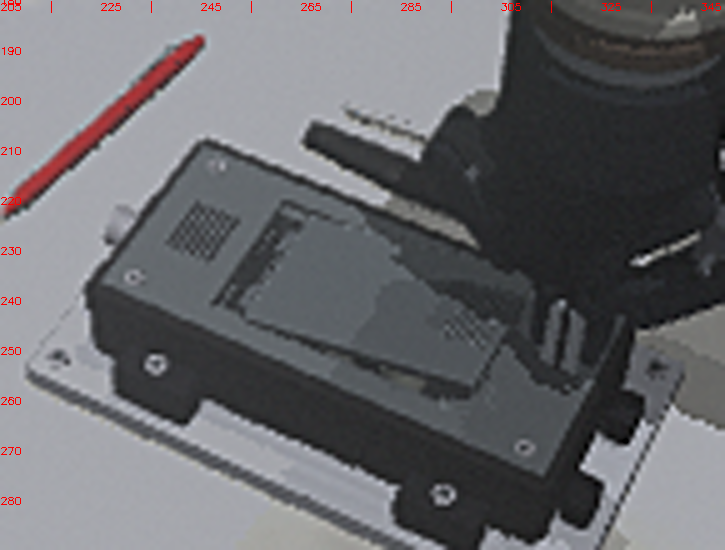

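View pics/wrist5.png

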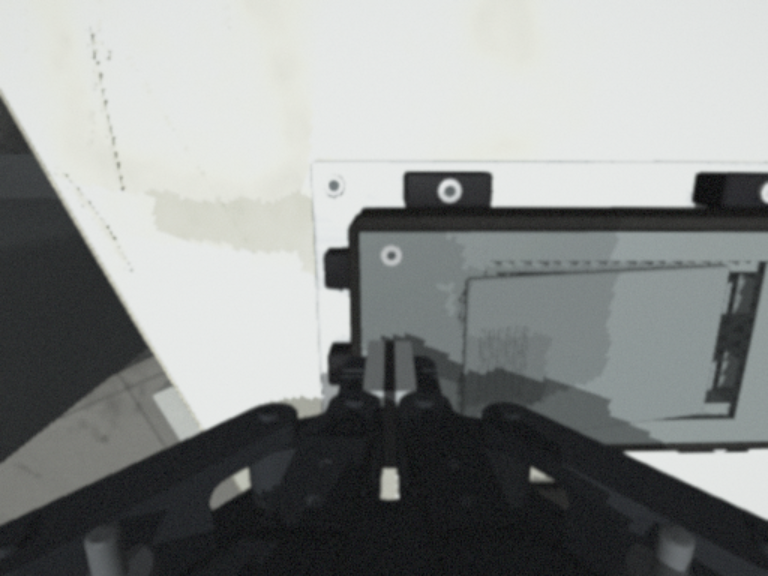

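```bash
python3 - <<'E'
from h import *
x=tri((load('scene5'),318.2,253.8),(load('side5'),353,203));print(x)
c=np.array([.4612,.2548]);ex=np.array([np.cos(.368),np.sin(.368)]);ey=np.array([-ex[1],ex[0]])
print((x[:2]-c)@ex,(x[:2]-c)@ey)
E
```

```text
[0.3775586  0.23080952 0.07425971]
-0.08667207324309946 0.007705713662381933
```

Request:
arm_command(
  rows=[
    [[-1, 0, 0, -3, 0], [-1, 0, 0, -6, 0], [-1, 0, 0, -9, 0], [-1, 0, 0, -10, 0], [-1, 0, 0, -10, 0]],
  ],
)

```text
time: 5.85
eef_pos: [0.3822, 0.2238, 0.0242]
tcp_rot: [0.983, 0.184, -0.0, 0.0]
wrist_force: [-0.1, 0.8, 0.4]
width: 0.0002
```

Request:
arm_command(
  rows=[
    [[-1, 0, 0, -1, 0], [-1, 0, 0, -2, 0], [-1, 0, 0, -2, 0]],
  ],
)

```text
time: 6.15
eef_pos: [0.3824, 0.2238, 0.0224]
tcp_rot: [0.983, 0.184, -0.0, 0.0]
wrist_force: [-0.2, 0.1, -0.1]
width: -0.0001
```

Request:
arm_command(
  rows=[
    [[-1, 0, 0, -1, 0], [-1, 0, 0, -2, 0], [-1, 0, 0, -2, 0]],
  ],
)

```text
time: 6.45
eef_pos: [0.3823, 0.2238, 0.0203]
tcp_rot: [0.983, 0.184, -0.0, 0.0]
wrist_force: [-0.2, 0.3, -0.6]
width: 0.0001
```

Request:
arm_command(
  rows=[
    [[-1, 0, 0, -1, 0], [-1, 0, 0, -2, 0], [-1, 0, 0, -2, 0]],
  ],
)

```text
time: 6.75
eef_pos: [0.3823, 0.2238, 0.0183]
tcp_rot: [0.983, 0.184, -0.0, 0.0]
wrist_force: [0.3, -0.0, 0.6]
width: -0.0
```

```bash
python3 look.py 6 2
```

```text
6.75 [0.38227385 0.22378147 0.01832359] [ 9.82935817e-01  1.83948774e-01 -1.68090986e-04  1.73245119e-05] [ 0.26784392 -0.01231851  0.55287528]
ctrl frame -0.08480085772562027 -0.0005481083078462319
```

View pics/d6c.png

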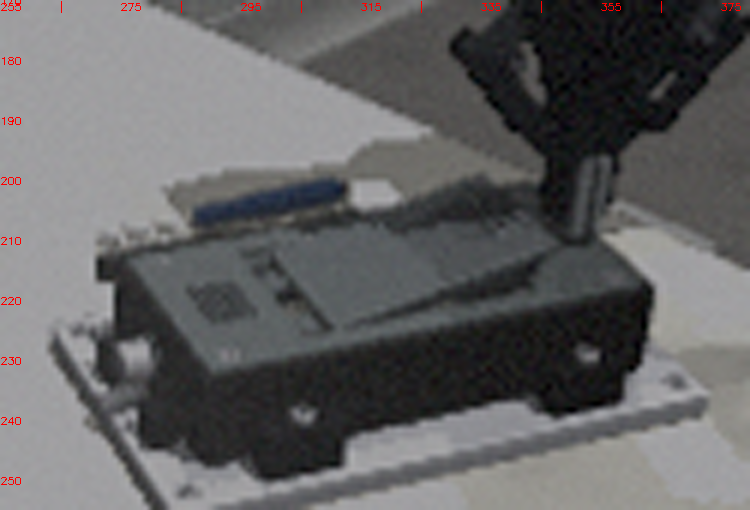

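View pics/s6c.png

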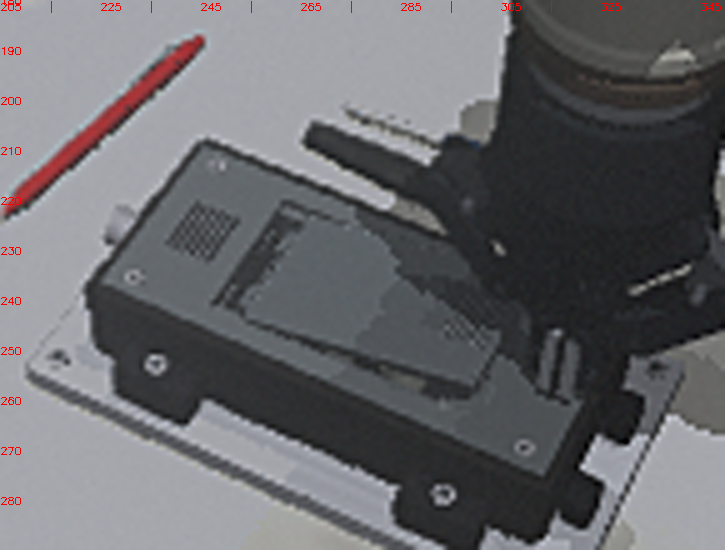

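Request:
arm_command(
  rows=[
    [[-1, 0, 0, 2, 0], [-1, 1.9, 0.7, 2, 0], [-1, 4.7, 1.8, 2, 0], [-1, 7.5, 2.9, 2, 0], [-1, 9.3, 3.6, 2, 0], [-1, 11.2, 4.3, 2, 0], [-1, 13, 5, 2, 0], [-1, 13, 5, 2, 0]],
  ],
)

```text
time: 7.65
eef_pos: [0.3956, 0.2289, 0.0205]
tcp_rot: [0.983, 0.184, 0.0, -0.0]
wrist_force: [-0.2, -0.4, 0.2]
width: -0.0001
```

```bash
python3 look.py 7 2
```

```text
7.65 [0.39564599 0.22891098 0.02048683] [ 9.82936173e-01  1.83946943e-01  3.81512495e-05 -1.03934070e-05] [-0.163476   -0.40342063  0.24745976]
ctrl frame -0.07047866204416386 -0.000572653340522724
```

View pics/d7c.png

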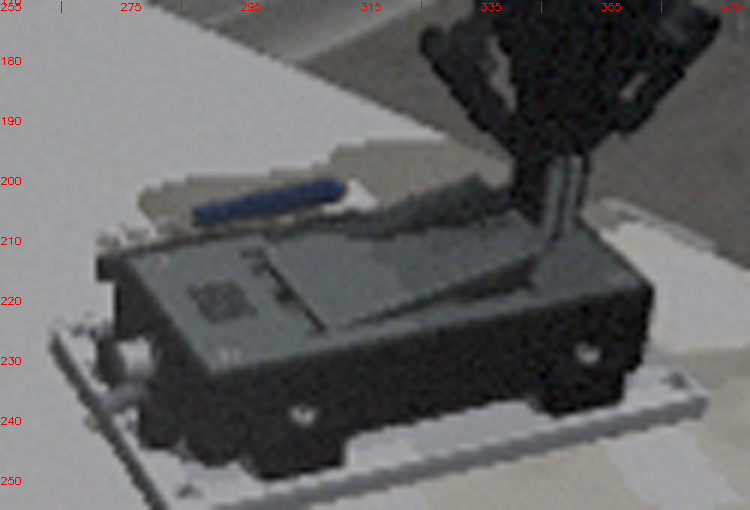

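View pics/s7c.png

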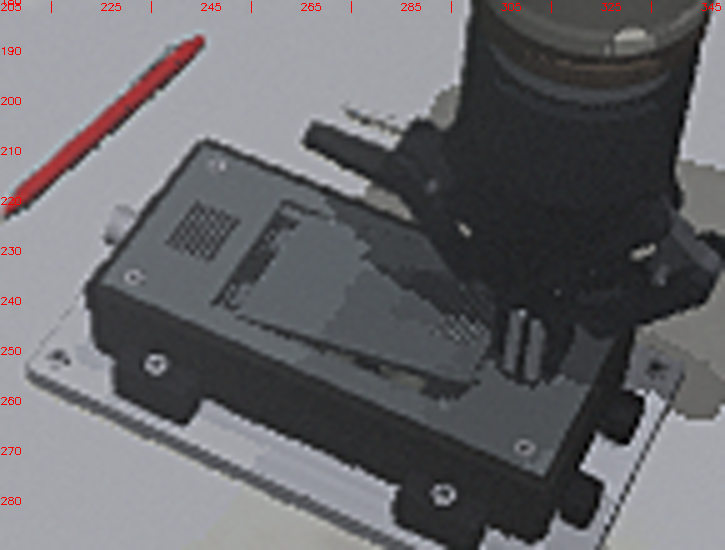

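The finger has reached the tail and the gap at the lugs is closing. I'll keep pushing slowly.

Request:
arm_command(
  rows=[
    [[-1, 1.4, 0.5, 0, 0], [-1, 2.8, 1.1, 0, 0], [-1, 4.2, 1.6, 0, 0], [-1, 5.6, 2.2, 0, 0], [-1, 5.6, 2.2, 0, 0]],
  ],
)

```text
time: 8.25
eef_pos: [0.4014, 0.2311, 0.0206]
tcp_rot: [0.983, 0.184, 0.0, -0.0]
wrist_force: [0.2, 0.1, 0.2]
width: 0.0001
```

Request:
arm_command(
  rows=[
    [[-1, 0.9, 0.4, 0, 0], [-1, 1.9, 0.7, 0, 0], [-1, 1.9, 0.7, 0, 0]],
  ],
)

```text
time: 8.55
eef_pos: [0.403, 0.2318, 0.0205]
tcp_rot: [0.983, 0.184, 0.0, -0.0]
wrist_force: [0.3, -0.0, -0.4]
width: 0.0003
```

```bash
python3 look.py 8 2
```

```text
8.55 [0.40301892 0.23175428 0.02051014] [ 9.82936354e-01  1.83945978e-01  1.73358238e-05 -1.14605586e-05] [ 0.27225823 -0.03173133 -0.37714785]
ctrl frame -0.06257647631393619 -0.0005721290468480456
```

View pics/d8c.png

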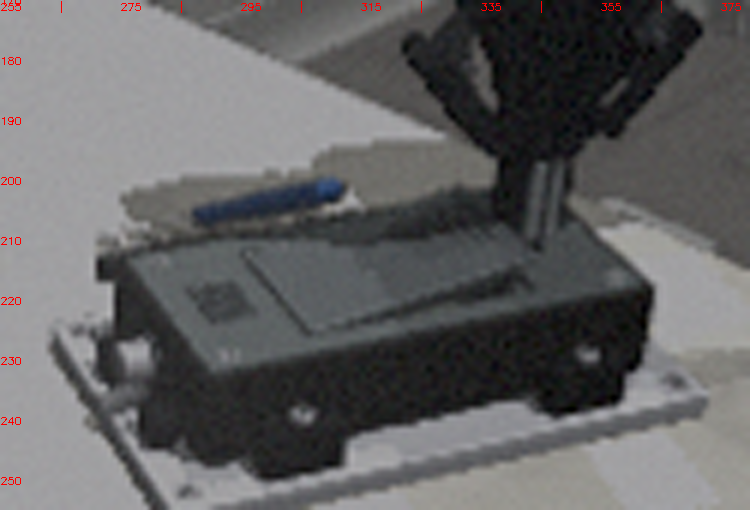

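View pics/s8c.png

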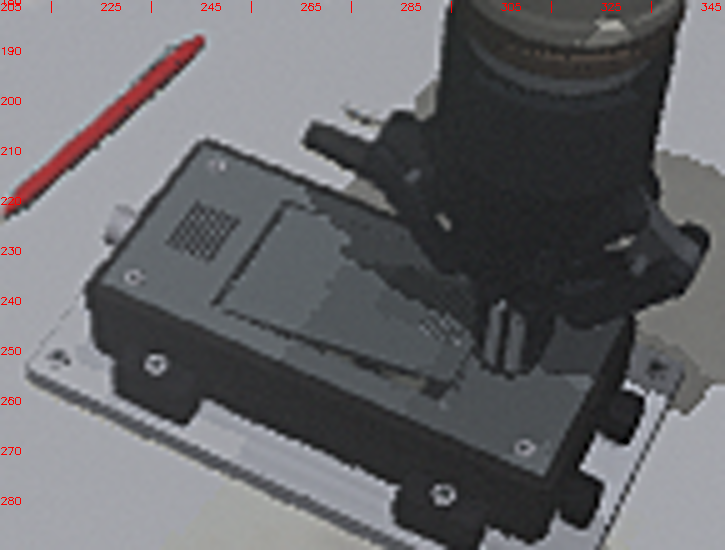

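The gap is nearly closed: the cover front is now at the bay's front edge, with about 1 mm left. Next come 1 mm steps until the force rises.

Request:
arm_command(
  rows=[
    [[-1, 0.5, 0.2, 0, 0], [-1, 0.9, 0.4, 0, 0], [-1, 0.9, 0.4, 0, 0]],
  ],
)

```text
time: 8.95
eef_pos: [0.4039, 0.2321, 0.0205]
tcp_rot: [0.983, 0.184, -0.0, -0.0]
wrist_force: [-1.4, -0.2, -0.1]
width: -0.0001
```

Request:
arm_command(
  rows=[
    [[-1, 0.5, 0.2, 0, 0], [-1, 0.9, 0.4, 0, 0], [-1, 0.9, 0.4, 0, 0]],
  ],
)

```text
time: 9.25
eef_pos: [0.4049, 0.2326, 0.0205]
tcp_rot: [0.983, 0.184, 0.0, -0.0]
wrist_force: [0.6, -0.5, 0.5]
width: 0.0002
```

Request:
arm_command(
  rows=[
    [[-1, 0.5, 0.2, 0, 0], [-1, 0.9, 0.4, 0, 0], [-1, 0.9, 0.4, 0, 0]],
  ],
)

```text
time: 9.55
eef_pos: [0.4057, 0.233, 0.0205]
tcp_rot: [0.983, 0.184, 0.0, -0.0]
wrist_force: [-0.1, -0.2, -0.3]
width: -0.0
```

```bash
python3 look.py 9 3; python3 -c "
from h import *
crop('wrist9',250,100,260,190,3,'w9c')"
```

```text
9.55 [0.40574155 0.23295961 0.02054364] [ 9.82936103e-01  1.83947301e-01  8.57853234e-05 -1.52915744e-07] [-0.14911014 -0.16181891 -0.25924697]
ctrl frame -0.05960251581674803 -0.0004269632549966228
```

View pics/d9c.png

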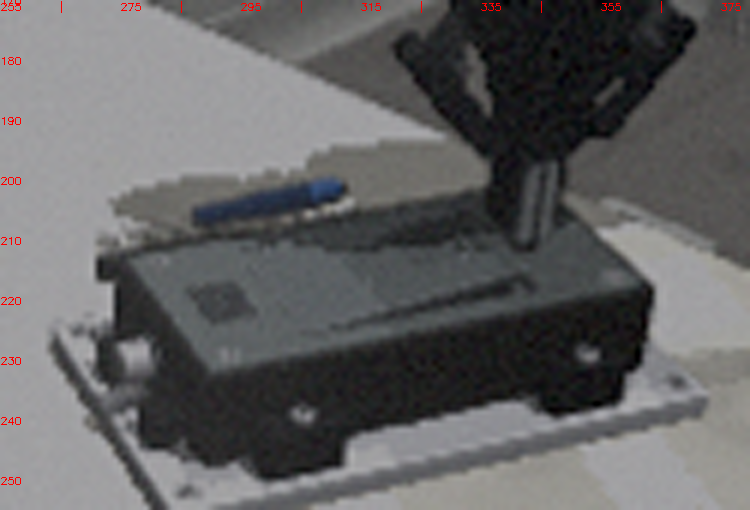

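View pics/s9c.png

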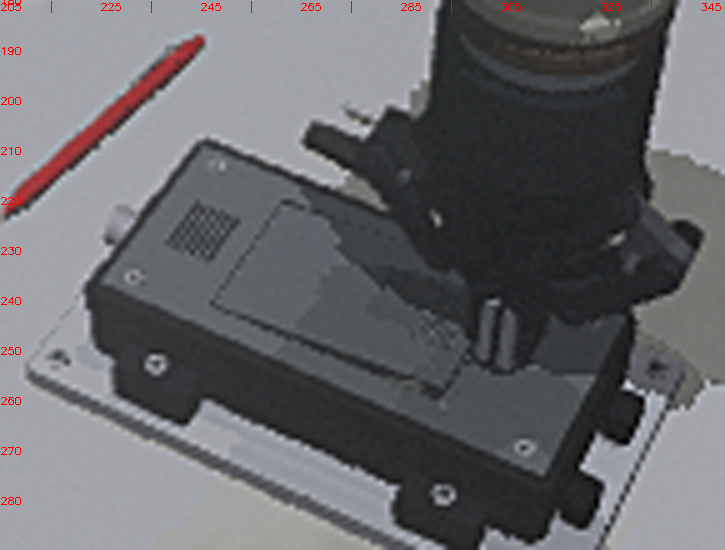

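View pics/w9c.png

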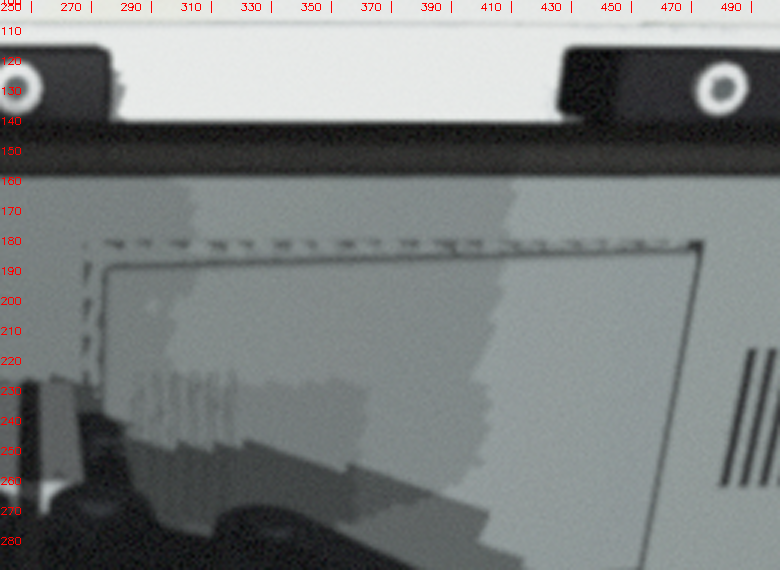

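The front gap is closed and the tail has dropped, so the tabs are on the catch ledge. I'll confirm by pushing to the hard stop.

Request:
arm_command(
  rows=[
    [[-1, 0.5, 0.2, 0, 0], [-1, 0.9, 0.4, 0, 0], [-1, 0.9, 0.4, 0, 0]],
  ],
)

```text
time: 10.0
eef_pos: [0.4066, 0.2334, 0.0205]
tcp_rot: [0.983, 0.184, 0.0, -0.0]
wrist_force: [-0.0, -0.5, -0.7]
width: -0.0003
```

Request:
arm_command(
  rows=[
    [[-1, 0.5, 0.2, 0, 0], [-1, 0.9, 0.4, 0, 0], [-1, 0.9, 0.4, 0, 0]],
  ],
)

```text
time: 10.3
eef_pos: [0.4075, 0.2338, 0.0205]
tcp_rot: [0.983, 0.184, 0.0, -0.0]
wrist_force: [-0.3, -0.1, -0.2]
width: -0.0002
```

```bash
python3 look.py 10 3; python3 -c "
from h import *
crop('wrist10',250,100,260,190,3,'w10c')
o=[]
for n,u,v,w,h in(('scene10',285,200,60,70),('side10',315,180,60,70)):
    im=load(n)['img'][v:v+h,u:u+w,::-1].astype(float)/255
    im=(np.clip(im*1.3,0,1)**.45*255).astype(np.uint8)
    o.append(cv2.resize(im,(390,455),interpolation=cv2.INTER_CUBIC))
cv2.imwrite('pics/z10.png',np.hstack(o))"
```

```text
10.3 [0.40750874 0.23375379 0.02052373] [ 9.82936732e-01  1.83943956e-01  3.63273726e-05 -3.50561951e-06] [-0.29229837 -0.08901718 -0.15391693]
ctrl frame -0.057667936782409834 -0.00032170252570347656
```

View pics/z10.png

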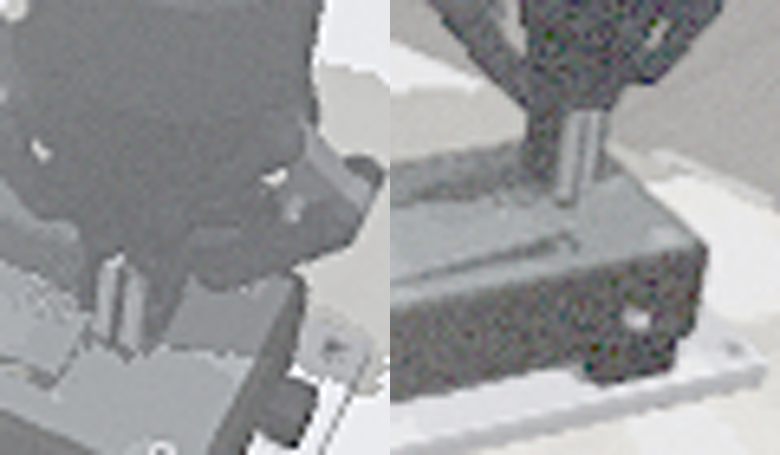

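View pics/w10c.png

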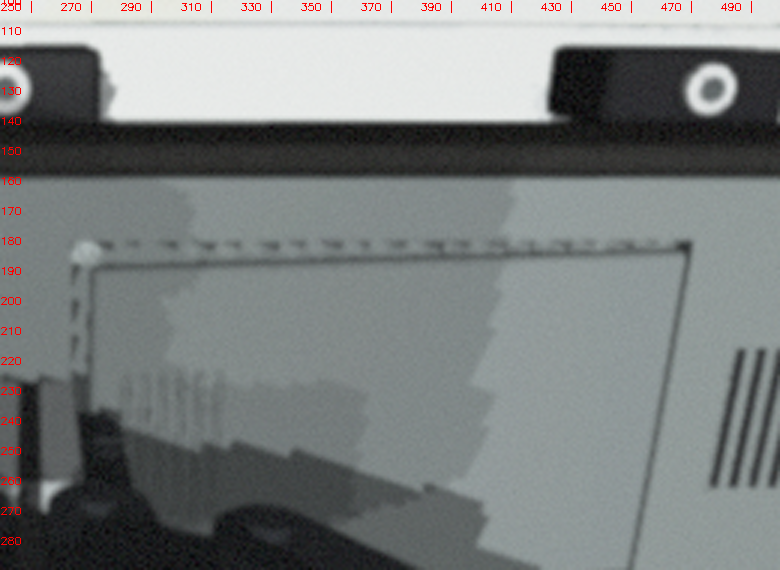

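Request:
arm_command(
  rows=[
    [[-1, 0.9, 0.4, 0, 0], [-1, 1.9, 0.7, 0, 0], [-1, 1.9, 0.7, 0, 0]],
  ],
)

```text
time: 10.75
eef_pos: [0.4095, 0.2345, 0.0205]
tcp_rot: [0.983, 0.184, 0.0, -0.0]
wrist_force: [-0.2, -0.2, -0.3]
width: 0.0003
```

Request:
arm_command(
  rows=[
    [[-1, 0.5, 0.2, 0, 0], [-1, 0.9, 0.4, 0, 0], [-1, 0.9, 0.4, 0, 0]],
  ],
)

```text
time: 11.05
eef_pos: [0.4101, 0.2348, 0.0204]
tcp_rot: [0.983, 0.184, -0.0, 0.0]
wrist_force: [-0.1, -0.5, 0.5]
width: -0.0001
```

Request:
arm_command(
  rows=[
    [[-1, 0.5, 0.2, 0, 0], [-1, 0.9, 0.4, 0, 0], [-1, 0.9, 0.4, 0, 0]],
  ],
)

```text
time: 11.35
eef_pos: [0.4101, 0.2349, 0.0201]
tcp_rot: [0.983, 0.184, -0.001, 0.0]
wrist_force: [-4.0, -2.2, 0.9]
width: -0.0
```

Request:
arm_command(
  rows=[
    [[-1, 0.5, 0.2, 0, 0], [-1, 0.9, 0.4, 0, 0], [-1, 0.9, 0.4, 0, 0]],
  ],
)

```text
time: 11.65
eef_pos: [0.4101, 0.235, 0.0197]
tcp_rot: [0.983, 0.184, -0.002, 0.0]
wrist_force: [-5.9, -2.8, 1.9]
width: 0.0001
```

```bash
python3 look.py 11 3; python3 -c "
from h import *
crop('wrist11',250,100,260,190,3,'w11c')"
```

```text
11.65 [0.41009322 0.23497621 0.01970052] [ 9.82907374e-01  1.84087163e-01 -2.20584785e-03  3.81346006e-04] [-5.87289638 -2.77212726  1.90172074]
ctrl frame -0.05481672324259692 -0.00011089656206704767
```

View pics/d11c.png

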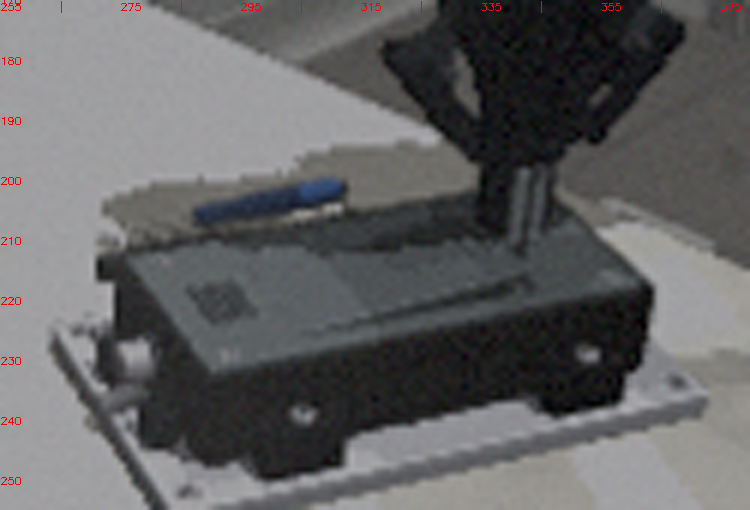

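View pics/w11c.png

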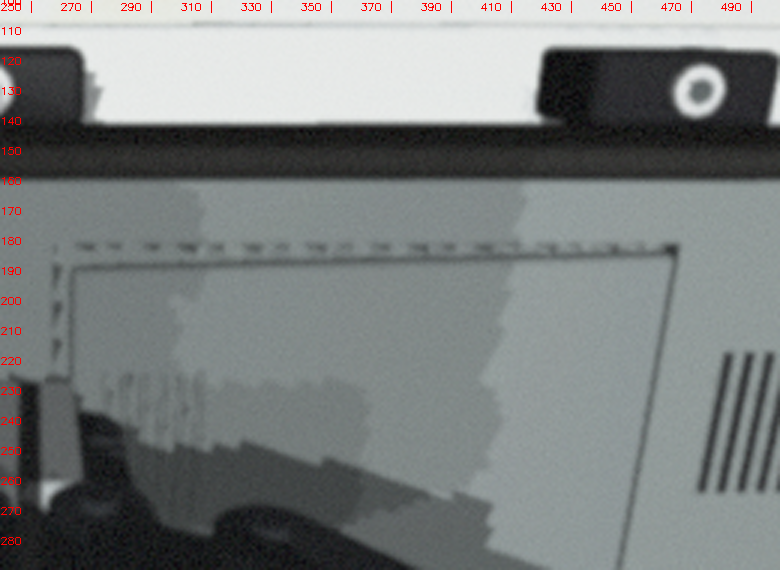

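The finger met the tail at TCP x=0.4101 and stalled there with about 6.5 N, and the front gap is closed. The lugs are home. Next I'll back off, lift, and move over the thumb pad.

Request:
arm_command(
  rows=[
    [[-1, -2, -0.8, 0, 0], [-1, -4, -1.5, 0, 0], [-1, -4, -1.5, 15, 0], [-1, -4, -1.5, 28, 0], [-1, 3, 1.2, 28, 0], [-1, 13, 5, 28, 0], [-1, 13, 5, 28, 0], [-1, 13, 5, 28, 0]],
  ],
)

```text
time: 12.6
eef_pos: [0.4249, 0.2406, 0.0479]
tcp_rot: [0.983, 0.184, -0.001, 0.0]
wrist_force: [0.0, -0.5, -0.3]
width: -0.0003
```

```bash
python3 look.py 12 3; python3 -c "
from h import *
crop('wrist12',200,100,260,190,3,'w12c')"
```

```text
12.6 [0.4249376  0.240617   0.04785706] [ 9.82930584e-01  1.83975902e-01 -5.76491060e-04  4.67010762e-05] [ 0.02132656 -0.49104681 -0.26273274]
ctrl frame -0.03893692393819361 -0.00018802824685564516
```

View pics/w12c.png

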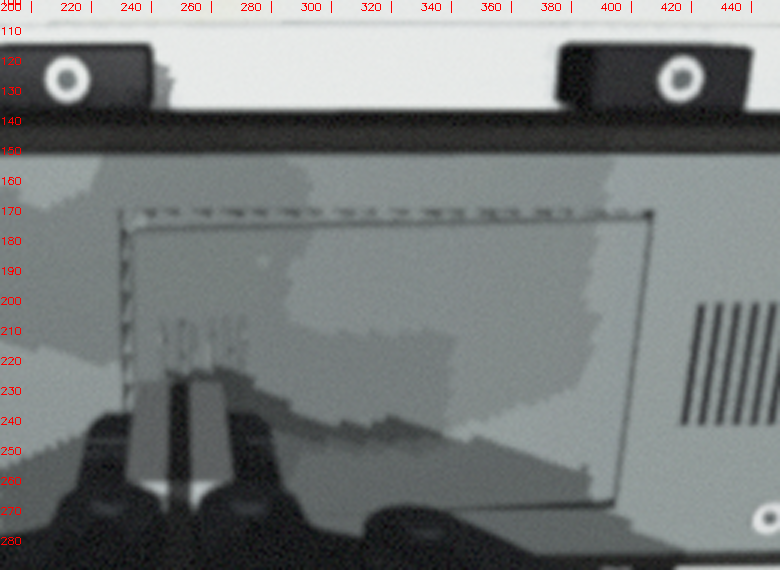

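View pics/s12c.png

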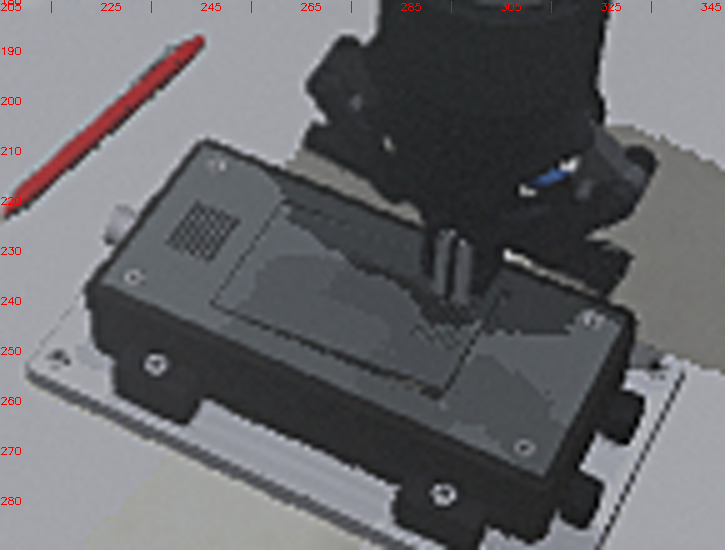

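View pics/d12c.png

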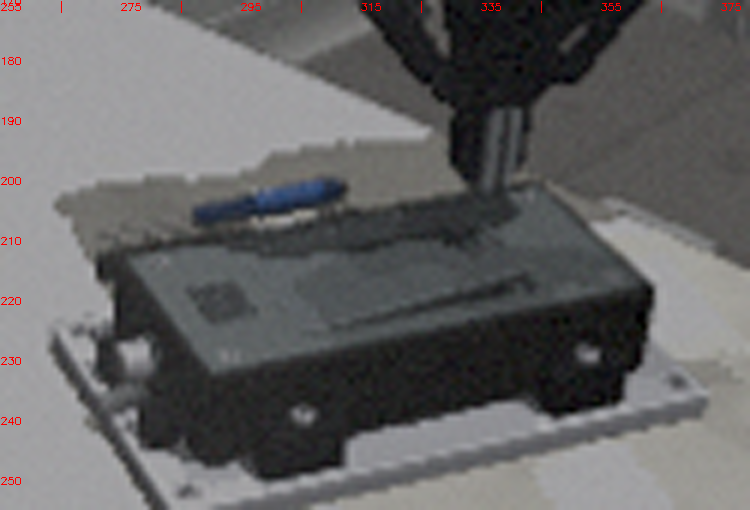

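The finger is over the thumb pad: the finger gap is at u≈259.5, and the point 10 mm ahead of the tail edge also falls at u≈259. Now I'll press down in steps.

Request:
arm_command(
  rows=[
    [[-1, 0, 0, -5, 0], [-1, 0, 0, -10, 0], [-1, 0, 0, -14, 0], [-1, 0, 0, -14, 0]],
  ],
)

```text
time: 13.15
eef_pos: [0.4242, 0.2404, 0.0335]
tcp_rot: [0.983, 0.184, -0.001, 0.0]
wrist_force: [0.5, 0.3, 0.2]
width: -0.0001
```

Request:
arm_command(
  rows=[
    [[-1, 0, 0, -1.5, 0], [-1, 0, 0, -3, 0], [-1, 0, 0, -3, 0]],
  ],
)

```text
time: 13.45
eef_pos: [0.425, 0.2406, 0.0314]
tcp_rot: [0.983, 0.184, -0.0, 0.0]
wrist_force: [-0.0, 0.7, -0.8]
width: -0.0
```

Request:
arm_command(
  rows=[
    [[-1, 0, 0, -1.5, 0], [-1, 0, 0, -3, 0], [-1, 0, 0, -3, 0]],
  ],
)

```text
time: 13.75
eef_pos: [0.4249, 0.2406, 0.0283]
tcp_rot: [0.983, 0.184, -0.0, 0.0]
wrist_force: [0.5, -0.8, -0.5]
width: -0.0003
```

Request:
arm_command(
  rows=[
    [[-1, 0, 0, -1, 0], [-1, 0, 0, -2, 0], [-1, 0, 0, -2, 0]],
  ],
)

```text
time: 14.05
eef_pos: [0.4249, 0.2406, 0.0264]
tcp_rot: [0.983, 0.184, -0.0, 0.0]
wrist_force: [-0.8, 0.3, -0.2]
width: -0.0
```

Request:
arm_command(
  rows=[
    [[-1, 0, 0, -1, 0], [-1, 0, 0, -2, 0], [-1, 0, 0, -2, 0]],
  ],
)

```text
time: 14.35
eef_pos: [0.4249, 0.2406, 0.0243]
tcp_rot: [0.983, 0.184, -0.0, 0.0]
wrist_force: [-0.1, -0.4, -0.3]
width: -0.0004
```

Request:
arm_command(
  rows=[
    [[-1, 0, 0, -1, 0], [-1, 0, 0, -2, 0], [-1, 0, 0, -2, 0]],
  ],
)

```text
time: 14.65
eef_pos: [0.4251, 0.2406, 0.0226]
tcp_rot: [0.983, 0.184, 0.0, 0.0]
wrist_force: [-1.5, -0.5, 1.0]
width: 0.0003
```

Request:
arm_command(
  rows=[
    [[-1, 0, 0, -1, 0], [-1, 0, 0, -2, 0], [-1, 0, 0, -2, 0]],
  ],
)

```text
time: 14.95
eef_pos: [0.425, 0.2406, 0.0209]
tcp_rot: [0.983, 0.184, -0.0, 0.0]
wrist_force: [-0.9, -0.9, 6.3]
width: 0.0
```

Request:
arm_command(
  rows=[
    [[-1, 0, 0, -1, 0], [-1, 0, 0, -2, 0], [-1, 0, 0, -2, 0]],
  ],
)

```text
time: 15.25
eef_pos: [0.4251, 0.2407, 0.0185]
tcp_rot: [0.983, 0.184, 0.0, -0.0]
wrist_force: [1.0, -0.0, -0.8]
width: -0.0002
```

```bash
python3 look.py 13 3; python3 -c "
from h import *
crop('wrist13',200,100,260,190,3,'w13c')"
```

```text
15.25 [0.42514637 0.24070683 0.01845424] [ 9.82937868e-01  1.83937746e-01  2.19929074e-04 -6.41666926e-05] [ 1.04352072 -0.01388456 -0.79469234]
ctrl frame -0.038709812099044505 -0.00017931880273899266
```

View pics/w13c.png

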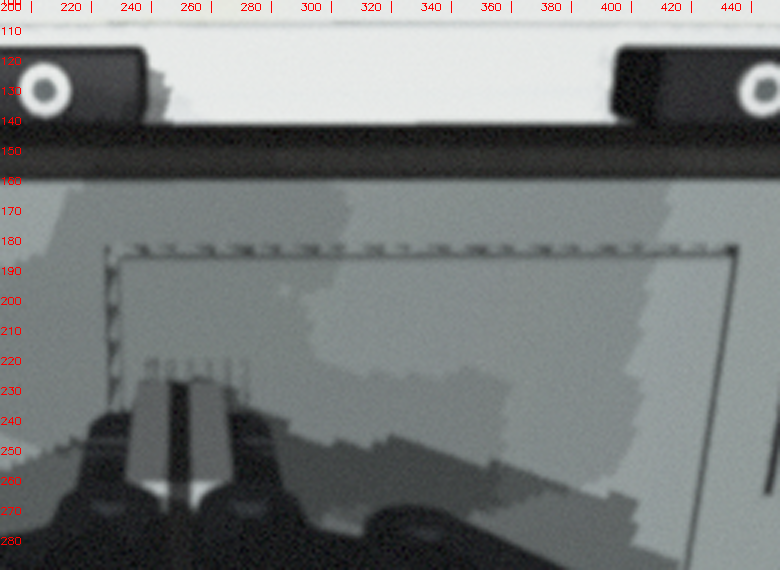

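View pics/d13c.png

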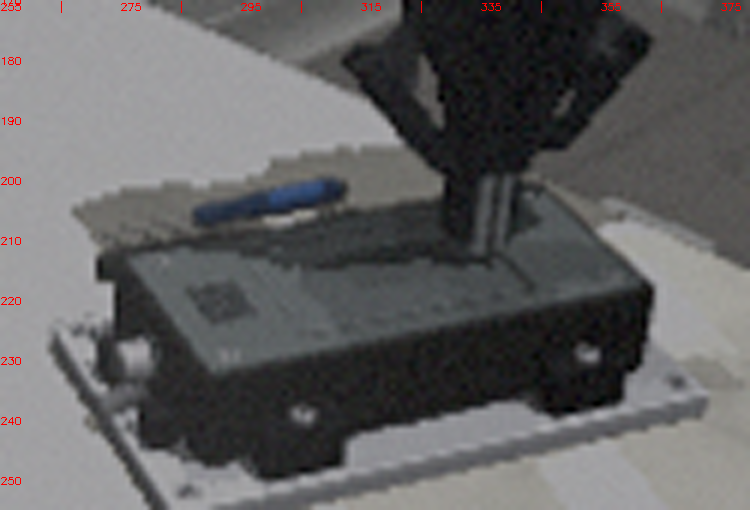

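The force peaked at over 6 N and then dropped, and the cover now looks flat, so the tabs seem to have snapped. I'll press on to the hard rest to be sure both are in.

Request:
arm_command(
  rows=[
    [[-1, 0, 0, -1, 0], [-1, 0, 0, -2, 0], [-1, 0, 0, -2, 0]],
  ],
)

```text
time: 15.7
eef_pos: [0.4248, 0.2406, 0.0162]
tcp_rot: [0.983, 0.184, -0.0, 0.0]
wrist_force: [0.2, 0.2, -0.5]
width: 0.0002
```

Request:
arm_command(
  rows=[
    [[-1, 0, 0, -1, 0], [-1, 0, 0, -1.5, 0], [-1, 0, 0, -1.5, 0]],
  ],
)

```text
time: 16.0
eef_pos: [0.425, 0.2406, 0.0149]
tcp_rot: [0.983, 0.184, -0.0, 0.0]
wrist_force: [-0.6, 1.1, -0.4]
width: -0.0001
```

Request:
arm_command(
  rows=[
    [[-1, 0, 0, -1, 0], [-1, 0, 0, -1.5, 0], [-1, 0, 0, -1.5, 0]],
  ],
)

```text
time: 16.3
eef_pos: [0.4252, 0.2407, 0.0142]
tcp_rot: [0.983, 0.184, -0.0, 0.0]
wrist_force: [-2.6, 0.2, 6.8]
width: -0.0005
```

Request:
arm_command(
  rows=[
    [[-1, 0, 0, -1, 0], [-1, 0, 0, -1.5, 0], [-1, 0, 0, -1.5, 0]],
  ],
)

```text
time: 16.6
eef_pos: [0.4253, 0.2407, 0.0142]
tcp_rot: [0.983, 0.184, -0.0, 0.0]
wrist_force: [-8.0, -4.0, 18.9]
width: 0.0003
```

It's at the hard stop, TCP z steady at 14.2 mm with 19 N, above the 15 N maximum for the snap. Now I'll lift off and check.

Request:
arm_command(
  rows=[
    [[-1, 0, 0, 5, 0], [-1, 0, 0, 20, 0], [-1, 0, 0, 60, 0], [-1, 0, 0, 100, 0], [-1, -20, -70, 150, 0], [-1, -40, -115, 195, 0], [-1, -40, -115, 195, 0], [-1, -40, -115, 195, 0]],
  ],
)

```text
time: 17.4
eef_pos: [0.3869, 0.1232, 0.2115]
tcp_rot: [0.983, 0.182, 0.004, 0.001]
wrist_force: [1.0, 0.2, -0.5]
width: 0.0
```

```bash
python3 look.py 14 3; python3 -c "
from h import *
crop('side14',255,190,125,65,6,'d14c')"
```

```text
17.4 [0.38688849 0.12322545 0.2115116 ] [0.98323383 0.18229561 0.00422779 0.00129523] [ 1.00429982  0.19166736 -0.48909168]
ctrl frame -0.11667021326244972 -0.09603189572149469
```

View pics/d14c.png

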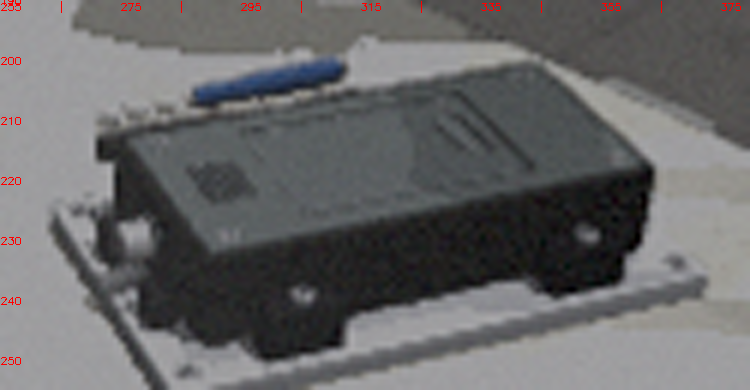

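View pics/s14c.png

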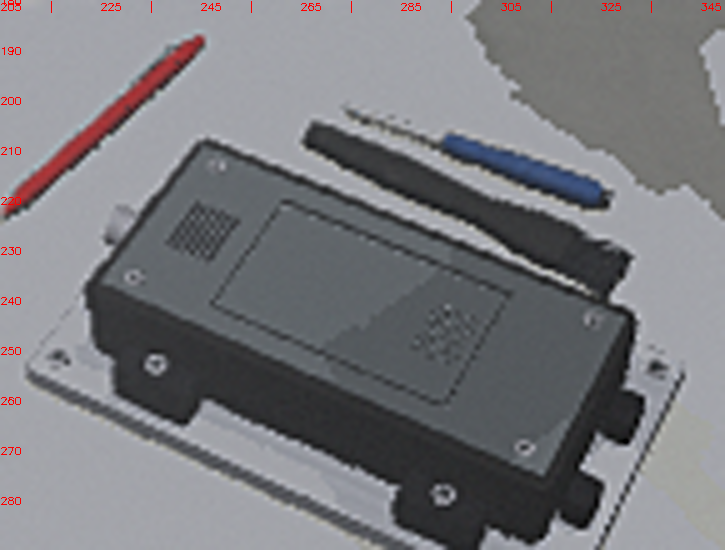

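View pics/wrist14.png

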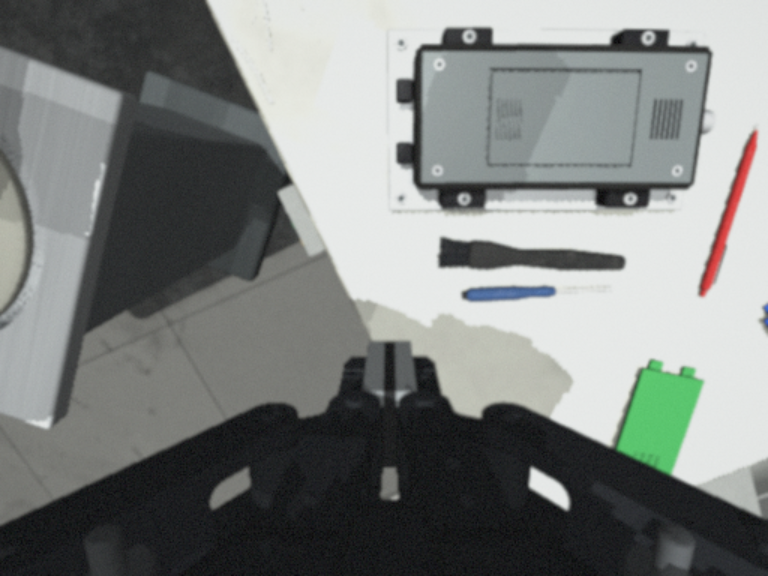

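The cover is flush with an even gap line in all three views. The brush, driver and pen sit at the same pixels as at the start. I'll let the arm settle, then hand in.

Request:
arm_command(
  rows=[
    [[-1, 0, 0, 0, 0], [-1, 0, 0, 0, 0], [-1, 0, 0, 0, 0], [-1, 0, 0, 0, 0]],
  ],
)

```text
time: 17.95
eef_pos: [0.3848, 0.126, 0.2064]
tcp_rot: [0.983, 0.184, -0.001, -0.0]
wrist_force: [0.0, -0.4, -0.0]
width: -0.0002
```

```bash
python3 - <<'E'
from cell import *
import cv2
from h import *
a=load('scene0')['img'].astype(int);b=grab_frame('scene')['img'].astype(int)
for n,(u0,v0,u1,v1) in dict(pen=(205,185,248,225),brush_driver=(265,200,333,240)).items():
    print(n,np.abs(a-b)[v0:v1,u0:u1].mean())
print(finish_job())
E
```

```text
pen 10.00406976744186
brush_driver 10.26703431372549
the job is handed in; nothing more can be done
None
```

The cover is seated: its lugs are home under the lip, the tabs appear to have snapped in, and it lies flush with the deck. I handed the job in at about 18 s with the arm clear; no verdict was reported.

- **Push:** I pushed the tail forward with the shut fingers until it stalled at about 6.5 N. The front gap had closed and the tail had dropped onto the catch ledge.
- **Press:** I pressed the thumb pad straight down. The reading rose to about 6 N and then fell away as the tabs snapped. The 10–15 N peak you describe fell between my readings. I then pressed on to the hard stop at 19 N.
- **Last checks:** After I lifted off, all three cameras showed the cover flat in the bay with an even gap line. I could not see the tabs themselves. The wrist force was back to about zero.
- **Brush, driver and pen:** They lie where they did at the start, judged by eye. A pixel comparison with the first picture averaged a difference of about 10 grey levels. I put that down to noise and changed light, but it proves nothing by itself.

**Disagreement:** the fingertips end about 40 mm short of the reported TCP. I saw this in the pictures, and the hard stop on the seated cover confirmed it (TCP at 14 mm against a deck at 54 mm). I worked from the pictures and the contact forces instead.

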